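Turn the wide-tabbed leaf of the parts tray over its spine

ROBOT

A 6-joint arm with a two-finger parallel gripper is mounted at the origin on the work surface. World frame = base frame: x ahead of the robot, y to its left, z up, the work surface at z = 0. Lengths are in m, angles in rad, forces in N, time in s.
With the tool pointing down it reaches from about 0.375 to 0.9 m from the base axis. Payload 3.1 kg.
Tool frame: the origin (TCP) lies midway between the tips of the shut fingers; the grasp point (between the pads) lies r.hold_point_z behind it (r.hold_point_z is the distance from the TCP to the grasp point, in m); z points along the fingers, y is the direction in which the jaws open and shut (so a half turn about z gives the same grasp; the last joint's range is limited). The gripper opens to 85 mm and grips with 20 to 120 N. Pads are 22 mm wide; open, the fingers measure 114 mm over their backs; the gripper's body (76 mm by 85 mm) begins 54 mm behind the grasp point. The pads swing forward as they close: fully open they stand 13 mm farther back than shut.
Start: joints at [1, 0.527, 1.433, -0, 1.181, -0.178], TCP at [0.239, 0.577, 0.231] pointing down, gripper open.
Joint ranges: [-3.08, 3.08], [-0.75, 2.2], [0.22, 2.44], [-1.43, 4.57], [0, 2.65], [-2.85, 2.85]. Speed limits (rad/s): [2.79, 2.79, 3.14, 3.14, 3.14, 3.14].

INTERFACE

Orientations are given as a unit quaternion [w, x, y, z].
In Python, from rig import r gives the robot as it stands. The module is installed in compiled form; this text tells all that it offers.
- The arm moves only by the tool arm_command, never from a script. Its argument "motion" is a list of rows, each an object of numbers: "tx", "ty", "tz": the shift along the world's x, y, z scaled (see below); "rx", "ry", "rz": the turn, a rotation vector about the world's x, y, z scaled (see below); "grip": the gripper's target within -1 to 1 (shut at 1, half-way at 0, fully open at -1). A call has 1 to 20 rows; each row is the pose to reach, as a shift and turn from the pose commanded when the call began; what a row does not reach only later rows make up. The controller multiplies each number of a shift by 0.1 m and each number of a turn by 120 degrees. A row lasts 1/8 s, in which the tool goes at most 62.5 mm and 10.7 degrees, less where a joint would pass 70% of its speed; a pose out of reach is approached as far as the arm can. A call with a number of a shift or a turn outside -1 to 1 is refused whole. A call with a gripper value outside its range is refused whole. The fingers move at their own pace and stop on an object; "force" is the grip in N (left out, the last holds). Time passes only in rows, so rows that repeat a pose let the fingers close. It gives the time, the measured TCP pose, the force and the opening at its end, in the units of the state.
- r.observe(): the state, without advancing time (a new reading comes with each control period).
- r.capture(name): name is "side" or "top" or "wrist"; returns the picture (480x640x3 uint8, blue, green, red); there is no depth.
- r.calibration(name): a dict with "fx", "fy", "cx", "cy" (pixels), "R" (3x3) and "t" (3): a world point X has camera coordinates R X + t; the wrist camera has in their place "T_tool_cam" (4x4, takes a point from camera to tool coordinates, whose origin is the TCP and whose axes are the flange's). Camera axes: x right, y down, z forward; pixel columns grow to the right and rows downward; lengths in m; the calibration is good to about 2 mm. A picture is of the moment at which its call begins: read the wrist's pose just before it. calibration takes no time and is no camera call.
- r.close_job(): hands the job in, once; it reports no verdict.
The state is a dict: "time": time; "q": joint angles; "dq": joint speeds; "tau": joint torques, N m; "tool_pos": TCP position; "tcp_rot": TCP orientation; "wrist_force": force on the tool from outside, world axes, zero at the start; "torque": the same for the moment, N m; "width": opening from 0.0 (shut) to 1.0 (fully open).
Only numpy, scipy, OpenCV 4.12 (cv2) and the standard library are available. Lean on these libraries where they do the work, as an engineer would, in place of code of your own. Each camera call takes 0.05 s, during which the arm holds its last target. There are 200 camera calls.

TASK

On the laptop repair bench, the black parts tray has two aluminium leaves hinged side by side on its middle spine. With the fingertips only, push the leaf with the wide tab up and over the spine and press it fully flat on the other side of the tray, to uncover the bay it lies over; do not take its tab between the fingers. Leave the leaf with the narrow tab where it lies, and disturb nothing else on the bench.

Things in the scene. Friction and masses are not known exactly. Their poses are not given: they have to be found in the camera images.
- tray: open black parts tray, fixed to the bench, 170 (its x) x 230 (its y) x 50 high, walls 5 thick, four bays. Origin: centre of its underside, on the bench. The spine runs along its x at y = 0. Both leaves start on its -y half; the other side is its +y half.
- tray_spine (a point): middle of the spine: the hinge axis of both leaves, 53 above the bench, passes here along the tray's x; this point's axes are the tray's
- leaf_wide (a joint): hinge of the leaf with the WIDE tab, rad: 0 = lying flat on the tray's -y half, 1.57 = upright, 3.14 = lying flat on the +y half (a stop at each end). A stiff friction hinge: the leaf stays at whatever angle it is left, also ajar, and takes about 1 N at the tab to move.
- leaf_wide_hinge (a point): point on the hinge axis, at the middle of the wide-tabbed leaf's width (tray x = -40 mm or +40 mm: the two leaves may be in either order). The leaf: aluminium plate, 4 thick, 80 g, 74 wide along the spine, out to 115 from the axis (level with the tray's outer wall); then its tab, 46 wide, at mid-width, from 115 to 155 from the axis, so overhanging the wall by 40. The axis lies at mid-thickness
- leaf_wide_tab (a point): middle of the wide tab (mid-thickness), 135 from the hinge axis. Its axes turn with the leaf: x along the spine, -y out from the hinge to the tab's end (20 from here), z normal to the leaf, up when the joint is 0 (the underside is -z)
- leaf_narrow (a joint): hinge of the leaf with the NARROW tab (20 wide; otherwise the same), same meaning of the values; starts nearly flat on the -y half and is to stay there
- leaf_narrow_tab (a point): middle of the narrow tab, 135 from the hinge axis
- screw_cup: a small white open plastic cup, 60 across, 40 high (loose; leave alone). Origin: centre of its underside
- screwdriver: a screwdriver 170 long with a black handle, lying (loose; leave alone). Origin: on its axis line
- battery: a flat black laptop battery, 55 x 100 x 14, lying (loose; leave alone). Origin: centre of its underside
- spray_can: a standing spray can, 52 across, 160 high (loose; leave alone). Origin: centre of its underside
- swab_jar: a standing jar, 60 across, 50 high (loose; leave alone). Origin: centre of its underside
- drive: a flat steel disk drive, 70 x 100 x 9, lying (loose; leave alone). Origin: centre of its underside

How it is judged:
On the way:
1. the wide-tabbed leaf is pushed upright (value of joint leaf_wide between 1.3 and 2.6 rad), for 0.1 s.
At the end, for the whole second after the job is handed in: the wide-tabbed leaf lies flat on the tray's other side (joint above 3.06 rad) and at rest; the narrow-tabbed leaf still lies on its own side (joint below 0.25 rad) (value of joint leaf_wide above 3.06 rad and velocity of joint leaf_wide below 0.05 rad/s and value of joint leaf_narrow below 0.25 rad); the robot touches nothing.
It fails at once if the narrow-tabbed leaf was lifted (above 0.35 rad) (value of joint leaf_narrow above 0.35 rad).
It fails at once if the wide tab was taken between the fingers (x of the grasp point in the frame of leaf_wide_tab between -0.03 and 0.03 m and y of the grasp point in the frame of leaf_wide_tab between -0.025 and 0.03 m and z of the grasp point in the frame of leaf_wide_tab between -0.005 and 0.005 m).
It fails at once if a bystander was moved more than 30 mm or lifted (distance of any of screw_cup, screwdriver, battery, spray_can, swab_jar, drive from where it was at the start of the episode above 0.03 m).
It also fails if it takes over 48 s, if anything falls off the work surface, if the arm or the gripper's body presses on something with over 40 N, if the wrist force passes 120 N, or if a joint passes its speed limit or range.

## Working session

There is one attempt and no reset: what is moved stays moved. The work goes in short steps, Python scripts to look and compute and a tool call to move; the robot and the scene stay as the last step left them, time stands still between calls to the robot, and variables do not carry over. Pictures are saved under pics/ and viewed, about 8 in all and at most 12, crops included, and the job is handed in when it is done.

Besides the shell and the picture viewer there is one more tool, called by a JSON object that holds its "method" and its "body", one argument or row to a line. arm_command: Moves the arm, as the interface text tells. Shifts and turns lie within -1 to 1; 1 stands for 0.1 m of shift or 120 degrees of turn. Its arguments: {"type":"object","properties":{"motion":{"type":"array","items":{"type":"object","properties":{"tx":{"type":"number"},"ty":{"type":"number"},"tz":{"type":"number"},"rx":{"type":"number"},"ry":{"type":"number"},"rz":{"type":"number"},"grip":{"type":"number"}}}},"force":{"type":"number"}},"required":["motion"]}

```bash
mkdir -p pics; python3 - <<'E'
from rig import r
import cv2
s=r.observe();print({k:s[k] for k in("time","tool_pos","tcp_rot","width","wrist_force")},r.hold_point_z)
for n in("top","side"):
    cv2.imwrite(f"pics/{n}0.png",r.capture(n));print(n,r.calibration(n))
print(r.calibration("wrist"))
E
```

```text
{'time': 0.0, 'tool_pos': array([0.23882521, 0.57679693, 0.23032869]), 'tcp_rot': array([-3.86697118e-04,  1.95143992e-01,  9.80773999e-01, -1.01752889e-03]), 'width': 0.9982697879686554, 'wrist_force': array([-0.47725817, -0.02606652,  0.1741655 ])} 0.0187
top {'fx': 612.9205168065055, 'fy': 612.9205168065055, 'cx': 322.14693086834603, 'cy': 240.93414535832412, 'R': array([[-9.48838753e-04, -9.99957640e-01,  9.15516988e-03],
       [-9.88440568e-01, -4.50147001e-04, -1.51608181e-01],
       [ 1.51605880e-01, -9.19319303e-03, -9.88398271e-01]]), 't': array([0.05673899, 0.5810498 , 1.21876363])}
side {'fx': 495.65164148875175, 'fy': 495.65164148875175, 'cx': 321.56763495068844, 'cy': 233.46147763933192, 'R': array([[ 0.92533673, -0.37868521,  0.01869371],
       [-0.18586617, -0.4960433 , -0.84817145],
       [ 0.33046287,  0.78136967, -0.52939185]]), 't': array([-0.51975256,  0.19697873,  0.93893327])}
{'fx': 378.7392471640793, 'fy': 378.7392471640793, 'cx': 320.46222414672314, 'cy': 234.03760938944015, 'T_tool_cam': array([[ 1.02882670e-03, -9.65780395e-01, -2.59359152e-01,
         6.57290956e-02],
       [ 9.99999162e-01,  1.19741118e-03, -4.92022011e-04,
         7.27758809e-04],
       [ 7.85744762e-04, -2.59358429e-01,  9.65780818e-01,
        -1.42214926e-01],
       [ 0.00000000e+00,  0.00000000e+00,  0.00000000e+00,
         1.00000000e+00]])}
```

View pics/top0.png

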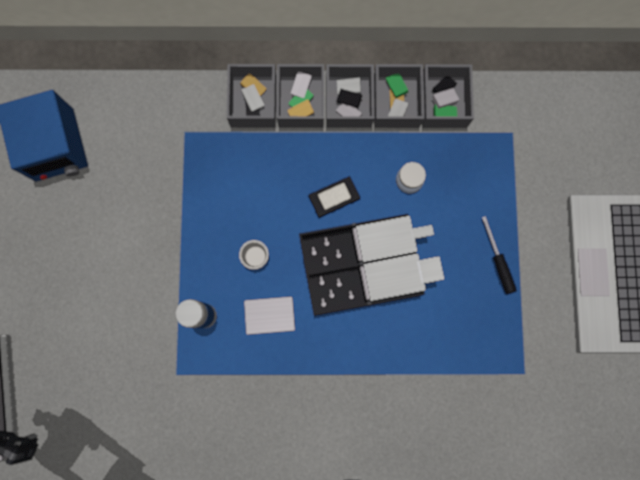

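View pics/side0.png

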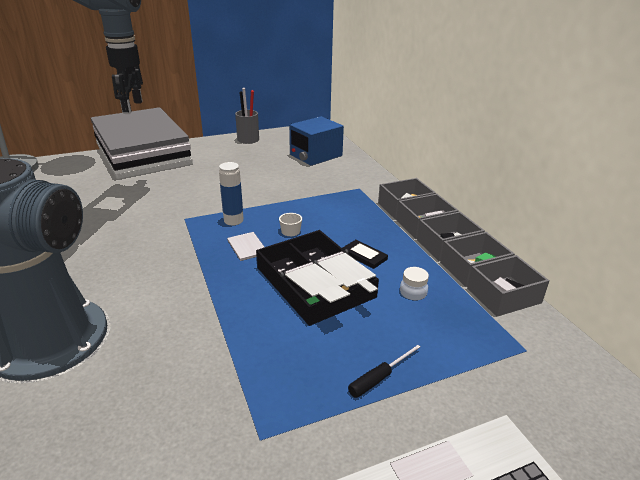

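The top view shows the tray around (365,265), with the wide tab at (432,270) on the robot's side and the narrow tab at (424,232). The spine is near column 360, and the +y half is open. I'll zoom in for accurate corners.

```bash
python3 - <<'E'
import cv2
i=cv2.imread("pics/top0.png")[205:325,295:455]
cv2.imwrite("pics/crop1.png",cv2.resize(i,None,fx=5,fy=5,interpolation=cv2.INTER_CUBIC))
E
```

```text
(no output)
```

View pics/crop1.png

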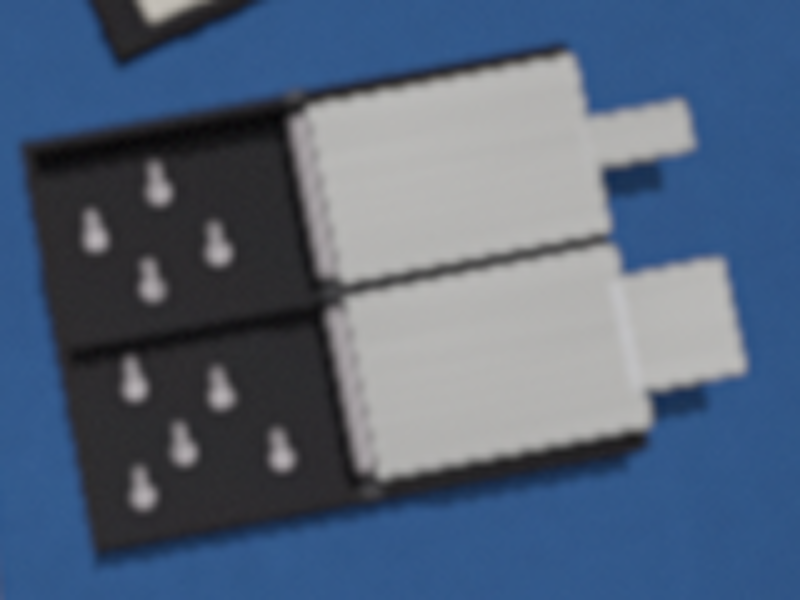

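```bash
cat > h.py <<'E'
import numpy as np
from scipy.optimize import least_squares
from scipy.spatial.transform import Rotation as Ro
from rig import r
def proj(c,X):
    p=np.asarray(X)@c["R"].T+c["t"]; return p[:,:2]/p[:,2:]*[c["fx"],c["fy"]]+[c["cx"],c["cy"]]
E
python3 - <<'E'
from h import *
c=r.calibration("top")
crop=np.array([(725,260),(745,373),(617,243),(650,430),(577,50),(610,235),(688,98),(696,150),(28,147)],float)
px=(crop+.5)/5-.5+[295,205]
L=np.array([(-17,-155,55),(-63,-155,55),(-3,-115,55),(-77,-115,55),(77,-115,55),(3,-115,55),(50,-155,55),(30,-155,55),(85,115,50)])/1e3
def T(p): 
    return np.c_[L[:,:2]@np.array([[np.cos(p[2]),np.sin(p[2])],[-np.sin(p[2]),np.cos(p[2])]])+p[:2],L[:,2]]
s=least_squares(lambda p:(proj(c,T(p))-px).ravel(),[.55,-.02,.17])
print(s.x,np.degrees(s.x[2]),s.fun.reshape(-1,2).round(1))
E
```

```text
[ 0.53428331 -0.0254378   0.18906953] 10.832885927523806 [[-0.9  0.2]
 [ 0.1 -0.2]
 [ 0.1  0.6]
 [ 1.3 -1.1]
 [-0.1  1.3]
 [ 0.9 -0.7]
 [-0.5  0.8]
 [-0.  -0.1]
 [-0.9 -0.8]]
```

The fit gives the tray at (0.534, -0.025) with a yaw of 10.8°, good to about 2 mm. The wide leaf is at tray x = -40.

My plan is to shut the fingers and tilt the tool 45° so they point toward tray +y and down. The tips then go under the tab end and follow the leaf's arc over. First I'll travel high and clear of everything, and compute the turn.

```bash
python3 - <<'E'
from h import *
yaw=np.radians(10.83);ex=np.array([np.cos(yaw),np.sin(yaw),0]);ey=np.array([-np.sin(yaw),np.cos(yaw),0])
z=np.array([0,0,-1]);Rd=np.c_[np.cross(ex,z),ex,z]
Rt=(Ro.from_rotvec(ex*np.pi/4)*Ro.from_matrix(Rd))
q=r.observe()["tcp_rot"];R0=Ro.from_quat(np.roll(q,-1))
print("z-turn",(Ro.from_matrix(Rd)*R0.inv()).as_rotvec(True)/120,"tilt",ex*45/120)
E
```

```text
z-turn [ 4.58282960e-04 -8.53856817e-04 -4.72207773e-01] tilt [0.36832088 0.07046085 0.        ]
```

{"method": "arm_command", "body": {
  "motion": [
    {"tz": 1,"grip": 1},
    {"tz": 1,"grip": 1},
    {"tz": 1,"ty": -0.5,"grip": 1},
    {"tx": 0.5,"ty": -1,"tz": 1,"grip": 1}
  ]
}}

```text
invalid input
```

{"method": "arm_command", "body": {
  "motion": [
    {"tx": 0.4,"ty": -1,"rz": -0.2,"grip": 1},
    {"tx": 0.4,"ty": -1,"rz": -0.2,"grip": 1},
    {"tx": 0.4,"ty": -1,"rz": -0.2,"grip": 1}
  ]
}}

```text
invalid input
```

{"method": "arm_command", "body": {
  "motion": [
    {"tx": 0.4,"ty": -1,"rz": -0.27,"grip": 1},
    {"tx": 0.4,"ty": -1,"rz": -0.27,"grip": 1},
    {"tx": 0.4,"ty": -1,"rz": -0.27,"grip": 1},
    {"tx": 0.4,"ty": -1,"rz": -0.27,"grip": 1}
  ]
}}

```text
invalid input
```

{"method": "arm_command", "body": {
  "motion": [
    {"tx": 0.4,"ty": -1,"grip": 1},
    {"tx": 0.4,"ty": -1,"grip": 1},
    {"tx": 0.4,"ty": -1,"grip": 1}
  ]
}}

```text
invalid input
```

All four moves were refused, possibly because every key is required. I'll try one full row.

{"method": "arm_command", "body": {
  "motion": [
    {"tx": 0,"ty": 0,"tz": 1,"rx": 0,"ry": 0,"rz": 0,"grip": 1},
    {"tx": 0,"ty": 0,"tz": 1,"rx": 0,"ry": 0,"rz": 0,"grip": 1}
  ]
}}

```text
time: 0.35
tool_pos: [0.2395, 0.5779, 0.3332]
tcp_rot: [0.0, 0.195, 0.981, 0.001]
wrist_force: [-0.2, 0.4, 0.1]
width: 0.606
```

{"method": "arm_command", "body": {
  "motion": [
    {"tx": 0.5,"ty": -1,"tz": 0,"rx": 0,"ry": 0,"rz": -0.2,"grip": 1},
    {"tx": 0.5,"ty": -1,"tz": 0,"rx": 0,"ry": 0,"rz": -0.2,"grip": 1},
    {"tx": 0.5,"ty": -1,"tz": 0,"rx": 0,"ry": 0,"rz": -0.2,"grip": 1}
  ]
}}

```text
time: 0.72
tool_pos: [0.2901, 0.4744, 0.3311]
tcp_rot: [0.0, 0.398, 0.918, -0.001]
wrist_force: [-0.5, 0.9, -0.3]
width: 0.002
```

{"method": "arm_command", "body": {
  "motion": [
    {"tx": 0.5,"ty": -1,"tz": 0,"rx": 0,"ry": 0,"rz": -0.27,"grip": 1},
    {"tx": 0.5,"ty": -1,"tz": 0,"rx": 0,"ry": 0,"rz": -0.27,"grip": 1},
    {"tx": 0.5,"ty": -1,"tz": 0,"rx": 0,"ry": 0,"rz": -0.27,"grip": 1},
    {"tx": 0.5,"ty": -1,"tz": 0,"rx": 0,"ry": 0,"rz": -0.27,"grip": 1}
  ]
}}

```text
time: 1.23
tool_pos: [0.3393, 0.3768, 0.3311]
tcp_rot: [-0.0, 0.635, 0.772, -0.0]
wrist_force: [-0.0, -0.1, -0.9]
width: -0.001
```

{"method": "arm_command", "body": {
  "motion": [
    {"tx": 0.5,"ty": -1,"tz": 0,"rx": 0,"ry": 0,"rz": 0,"grip": 1},
    {"tx": 0.5,"ty": -1,"tz": 0,"rx": 0,"ry": 0,"rz": 0,"grip": 1},
    {"tx": 0.5,"ty": -1,"tz": 0,"rx": 0,"ry": 0,"rz": 0,"grip": 1}
  ]
}}

```text
time: 1.6
tool_pos: [0.3902, 0.2757, 0.3311]
tcp_rot: [0.0, 0.636, 0.772, -0.0]
wrist_force: [-0.1, 1.3, -0.5]
width: 0.002
```

{"method": "arm_command", "body": {
  "motion": [
    {"tx": 0.5,"ty": -1,"tz": 0,"rx": 0,"ry": 0,"rz": 0,"grip": 1},
    {"tx": 0.5,"ty": -1,"tz": 0,"rx": 0,"ry": 0,"rz": 0,"grip": 1},
    {"tx": 0.5,"ty": -1,"tz": 0,"rx": 0,"ry": 0,"rz": 0,"grip": 1}
  ]
}}

```text
time: 1.98
tool_pos: [0.4404, 0.1764, 0.3312]
tcp_rot: [0.0, 0.636, 0.772, 0.0]
wrist_force: [0.1, 0.5, 0.9]
width: 0.0
```

{"method": "arm_command", "body": {
  "motion": [
    {"tx": 0.5,"ty": -1,"tz": 0,"rx": 0,"ry": 0,"rz": 0,"grip": 1},
    {"tx": 0.5,"ty": -1,"tz": 0,"rx": 0,"ry": 0,"rz": 0,"grip": 1},
    {"tx": 0.5,"ty": -1,"tz": 0,"rx": 0,"ry": 0,"rz": 0,"grip": 1}
  ]
}}

```text
time: 2.35
tool_pos: [0.4904, 0.077, 0.3311]
tcp_rot: [-0.0, 0.636, 0.772, 0.0]
wrist_force: [-0.5, 1.1, -0.1]
width: 0.002
```

{"method": "arm_command", "body": {
  "motion": [
    {"tx": 0.5,"ty": -1,"tz": 0,"rx": 0,"ry": 0,"rz": 0,"grip": 1},
    {"tx": 0.5,"ty": -1,"tz": 0,"rx": 0,"ry": 0,"rz": 0,"grip": 1},
    {"tx": 0.5,"ty": -1,"tz": 0,"rx": 0,"ry": 0,"rz": 0,"grip": 1}
  ]
}}

```text
time: 2.72
tool_pos: [0.5404, -0.0226, 0.3308]
tcp_rot: [-0.0, 0.636, 0.772, 0.0]
wrist_force: [-0.3, 0.1, 0.1]
width: -0.003
```

{"method": "arm_command", "body": {
  "motion": [
    {"tx": 0,"ty": -1,"tz": 0,"rx": 0,"ry": 0,"rz": 0,"grip": 1},
    {"tx": 0,"ty": -1,"tz": 0,"rx": 0,"ry": 0,"rz": 0,"grip": 1},
    {"tx": 0,"ty": -1,"tz": 0,"rx": 0,"ry": 0,"rz": 0,"grip": 1}
  ]
}}

```text
time: 3.1
tool_pos: [0.539, -0.1217, 0.331]
tcp_rot: [-0.001, 0.635, 0.772, 0.0]
wrist_force: [-0.1, 1.2, 0.1]
width: -0.001
```

{"method": "arm_command", "body": {
  "motion": [
    {"tx": 0,"ty": -1,"tz": 0,"rx": 0.37,"ry": 0.07,"rz": 0,"grip": 1},
    {"tx": 0,"ty": -1,"tz": 0,"rx": 0.37,"ry": 0.07,"rz": 0,"grip": 1},
    {"tx": 0,"ty": -1,"tz": 0,"rx": 0.37,"ry": 0.07,"rz": 0,"grip": 1},
    {"tx": 0,"ty": -1,"tz": 0,"rx": 0.37,"ry": 0.07,"rz": 0,"grip": 1},
    {"tx": 0,"ty": -1,"tz": 0,"rx": 0.37,"ry": 0.07,"rz": 0,"grip": 1},
    {"tx": 0,"ty": -1,"tz": 0,"rx": 0.37,"ry": 0.07,"rz": 0,"grip": 1}
  ]
}}

```text
time: 3.85
tool_pos: [0.5396, -0.2205, 0.3311]
tcp_rot: [-0.296, 0.586, 0.713, 0.246]
wrist_force: [-0.0, 0.7, 0.2]
width: 0.0
```

{"method": "arm_command", "body": {
  "motion": [
    {"tx": 0,"ty": 0,"tz": -1,"rx": 0,"ry": 0,"rz": 0,"grip": 1},
    {"tx": 0,"ty": 0,"tz": -1,"rx": 0,"ry": 0,"rz": 0,"grip": 1},
    {"tx": 0,"ty": 0,"tz": -1,"rx": 0,"ry": 0,"rz": 0,"grip": 1}
  ]
}}

```text
time: 4.22
tool_pos: [0.5386, -0.2196, 0.2308]
tcp_rot: [-0.297, 0.586, 0.713, 0.246]
wrist_force: [-1.0, 0.5, -0.6]
width: -0.003
```

{"method": "arm_command", "body": {
  "motion": [
    {"tx": -0.05,"ty": -0.14,"tz": -1,"rx": 0,"ry": 0,"rz": 0,"grip": 1},
    {"tx": -0.05,"ty": -0.14,"tz": -1,"rx": 0,"ry": 0,"rz": 0,"grip": 1},
    {"tx": -0.05,"ty": -0.14,"tz": -1,"rx": 0,"ry": 0,"rz": 0,"grip": 1}
  ]
}}

```text
time: 4.6
tool_pos: [0.5342, -0.2356, 0.1318]
tcp_rot: [-0.296, 0.586, 0.713, 0.246]
wrist_force: [-0.2, 0.8, -0.0]
width: -0.005
```

```bash
python3 - <<'E'
from h import *
import cv2
s=r.observe();R=Ro.from_quat(np.roll(s["tcp_rot"],-1)).as_matrix();print(s["q"].round(2),R.round(3))
a=r.capture("wrist");b=r.capture("side")[180:420,220:540]
cv2.imwrite("pics/m1.png",np.hstack([cv2.resize(a,(400,300)),cv2.resize(b,(400,300))]))
C=r.calibration("wrist");print("tab pred px wrist:")
yaw=.189;p=np.array([.5343,-.0254,.055])
W=R@C["T_tool_cam"][:3,:3];o=s["tool_pos"]+R@C["T_tool_cam"][:3,3]
for x,y in[(-.017,-.155),(-.063,-.155)]:
    X=p+[x*np.cos(yaw)-y*np.sin(yaw),x*np.sin(yaw)+y*np.cos(yaw),0];c=W.T@(X-o)
    print((c[:2]/c[2]*C["fx"]+[C["cx"],C["cy"]])*.625)
E
```

```text
[-0.81  0.88  1.28  0.4   1.68 -1.1 ] [[-0.137  0.981 -0.133]
 [ 0.69   0.191  0.698]
 [ 0.71   0.004 -0.704]]
tab pred px wrist:
[221.86275069 166.35453413]
[177.6633889  166.10595609]
```

View pics/m1.png

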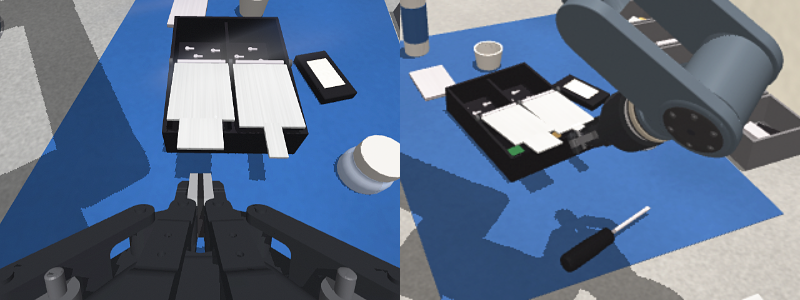

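The wrist view shows the tab end at (179–223, 150). The columns match the prediction, but the rows are 16 px too high, so the leaf may be slightly ajar or the tray may be offset. I'll overlay the model to see which.

```bash
cat >> h.py <<'E'
def wcam(s):
    C=r.calibration("wrist");R=Ro.from_quat(np.roll(s["tcp_rot"],-1)).as_matrix();M=C["T_tool_cam"]
    W=(R@M[:3,:3]).T;o=s["tool_pos"]+R@M[:3,3]
    return dict(C,R=W,t=-W@o)
P0=np.array([.5343,-.0254,0]);YAW=.189
def tray(L,p=P0,yaw=YAW): return Ro.from_euler("z",yaw).apply(np.asarray(L,float))+p
def leaf(x,rho,phi,off=.002): # off along upper normal
    return [x,-rho*np.cos(phi)+off*np.sin(phi),.053+rho*np.sin(phi)+off*np.cos(phi)]
E
python3 - <<'E'
from h import *
import cv2
s=r.observe();a=r.capture("wrist");c=wcam(s);cv2.imwrite("pics/w1.png",a)
b=cv2.resize(a[0:300,220:540],None,fx=2.5,fy=2,interpolation=cv2.INTER_CUBIC);f=lambda L:[tuple(int(v) for v in (q-[220,0])*[2.5,2]) for q in proj(c,tray(L))]
for L,col in(([(-.085,-.115,.05),(.085,-.115,.05),(.085,.115,.05),(-.085,.115,.05)],(0,0,255)),([(-.085,-.115,0),(.085,-.115,0)],(255,0,255)),
 ([leaf(x,q,0) for x,q in((-.017,.155),(-.063,.155),(-.063,.115),(-.017,.115))],(0,255,0)),([leaf(x,q,.12) for x,q in((-.017,.155),(-.063,.155),(-.063,.115),(-.017,.115))],(0,200,255)),
 ([leaf(x,q,0) for x,q in((.05,.155),(.03,.155),(.03,.115),(.05,.115))],(0,255,0))):
    cv2.polylines(b,[np.array(f(L))],True,col,1)
cv2.imwrite("pics/w1o.png",b)
E
```

```text
(no output)
```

View pics/w1o.png

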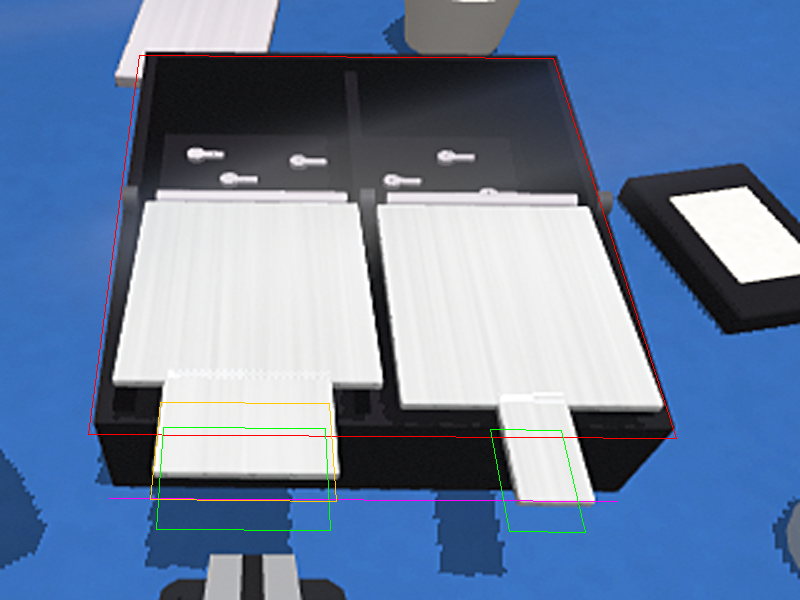

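Both leaves are slightly ajar: the wide tab end at row 474 against 530 for flat, and the narrow one at 500. The tray front is also a few mm further toward +y. I'll refit jointly on both views.

```bash
python3 - <<'E'
from h import *
ct=r.calibration("top");cw=wcam(r.observe())
crop=np.array([(725,260),(745,373),(617,243),(650,430),(577,50),(610,235),(688,98),(696,150),(28,147)],float)
pt=(crop+.5)/5-.5+[295,205]
wd=np.array([(337,473),(155,474),(382,381),(114,381),(662,405),(402,404),(593,500),(520,500),(557,57),(147,53),(673,425),(95,424)],float)
pw=wd/[2.5,2]+[220,0]
w=[(-.017,.155),(-.063,.155),(-.003,.115),(-.077,.115)];n=[(.077,.115),(.003,.115),(.05,.155),(.03,.155)]
def res(p):
    g=lambda L:tray(L,np.array([p[0],p[1],0]),p[2])
    A=[leaf(*q,p[3]) for q in w]+[leaf(*q,p[4]) for q in n]
    return np.r_[2*(proj(ct,g(A+[(.085,.115,.05)]))-pt).ravel(),(proj(cw,g(A+[(.085,.115,.05),(-.085,.115,.05),(.085,-.115,.05),(-.085,-.115,.05)]))-pw).ravel()]
s=least_squares(res,[.534,-.025,.189,.1,.1],loss="soft_l1");print(s.x.round(4));print(res(s.x).reshape(-1,2).round(1))
E
```

```text
[ 0.5345 -0.0225  0.18    0.1753  0.0977]
[[-1.8 -1.3]
 [-0.2 -1.2]
 [-1.2 -0.3]
 [ 0.7 -2.5]
 [-1.2  1.3]
 [ 0.3 -2. ]
 [-1.3  0.2]
 [-0.5 -1.4]
 [-4.  -2.9]
 [-0.5  0.9]
 [-3.8 -0.8]
 [-0.3  1.2]
 [-3.2 -0.5]
 [ 2.   0.2]
 [-1.2 -0.9]
 [ 2.1  0.8]
 [-0.5  0.3]
 [-0.  -0.6]
 [-1.2 -1.1]
 [ 0.2  4. ]
 [-2.6  0.8]]
```

The refit gives the tray at (0.5345, -0.0225) with a yaw of 0.18. The wide leaf is at 0.175 rad and the narrow one at 0.10. Next I'll compute the fingertip path along the arc.

```bash
cat >> h.py <<'E'
P0=np.array([.5345,-.0225,0]);YAW=.18
def tip(phi,x=-.045,t=.011,c=.002):
    k=.7071;e=np.array([-np.cos(phi),np.sin(phi)]);u=np.array([-np.sin(phi),-np.cos(phi)])
    if phi<np.pi/4: yz=.155*e+u*c+.025*np.array([k,-k])-t*np.array([k,k])
    else:
        b=-t if phi<2.2 else (t if phi>2.6 else t*(-1+2*(phi-2.2)/.4))
        rho=.13-.03*np.clip((phi-.8)/2.2,0,1)
        yz=rho*e+u*c+b*np.array([k,k])
    return tray([x,yz[0],.053+yz[1]])[0] if 0 else tray([[x,yz[0],.053+yz[1]]])[0]
E
python3 - <<'E'
from h import *
print(r.observe()["tool_pos"])
print("pre",tray([[-.045,-.165,.03]]),tray([[-.045,-.150,.03]]))
for f in list(np.arange(.175,3.15,.175))+[3.141]: print(round(f,2),tip(f).round(3))
E
```

```text
[ 0.53576652 -0.23696353  0.13446199]
pre [[ 0.521101   -0.19591624  0.03      ]] [[ 0.51828285 -0.18118335  0.03      ]]
0.18 [ 0.517 -0.174  0.053]
0.35 [ 0.516 -0.168  0.079]
0.52 [ 0.514 -0.157  0.104]
0.7 [ 0.511 -0.142  0.126]
0.88 [ 0.507 -0.124  0.143]
1.05 [ 0.504 -0.105  0.154]
1.22 [ 0.5   -0.085  0.161]
1.4 [ 0.496 -0.064  0.165]
1.58 [ 0.492 -0.043  0.165]
1.75 [ 0.488 -0.023  0.161]
1.92 [ 0.484 -0.004  0.153]
2.1 [0.481 0.012 0.143]
2.27 [0.478 0.03  0.133]
2.45 [0.474 0.048 0.125]
2.62 [0.472 0.063 0.114]
2.8 [0.471 0.068 0.097]
2.97 [0.47  0.071 0.079]
3.14 [0.47  0.072 0.063]
```

{"method": "arm_command", "body": {
  "motion": [
    {"tx": -0.12,"ty": 0.1,"tz": -0.5,"rx": 0,"ry": 0,"rz": 0,"grip": 1},
    {"tx": -0.12,"ty": 0.15,"tz": -0.96,"rx": 0,"ry": 0,"rz": 0,"grip": 1},
    {"tx": -0.12,"ty": 0.15,"tz": -0.96,"rx": 0,"ry": 0,"rz": 0,"grip": 1},
    {"tx": -0.15,"ty": 0.4,"tz": -0.96,"rx": 0,"ry": 0,"rz": 0,"grip": 1},
    {"tx": -0.17,"ty": 0.55,"tz": -0.96,"rx": 0,"ry": 0,"rz": 0,"grip": 1},
    {"tx": -0.17,"ty": 0.55,"tz": -0.96,"rx": 0,"ry": 0,"rz": 0,"grip": 1}
  ]
}}

```text
time: 5.5
tool_pos: [0.5179, -0.1812, 0.0374]
tcp_rot: [-0.294, 0.586, 0.714, 0.246]
wrist_force: [0.3, -0.3, -0.7]
width: -0.003
```

```bash
python3 - <<'E'
from h import *
import cv2
s=r.observe();print(s["tool_pos"],s["wrist_force"])
a=r.capture("wrist");b=r.capture("side")[200:360,220:440]
cv2.imwrite("pics/m2.png",np.hstack([cv2.resize(a,(400,300)),cv2.resize(b,(400,300))]))
E
```

```text
[ 0.51793107 -0.18122577  0.03737558] [ 0.29611813 -0.29546587 -0.72153314]
```

View pics/m2.png

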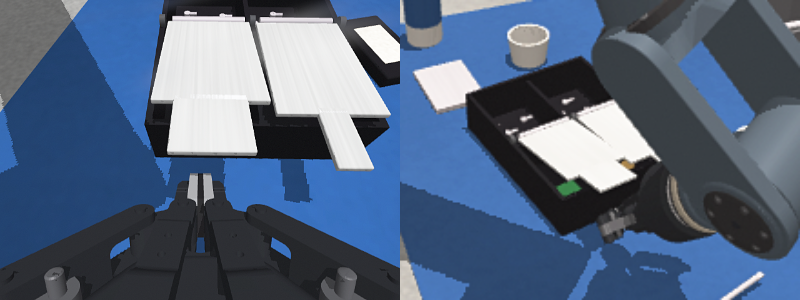

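The fingertips are just under the tab end edge, centred on its width and touching nothing. Now I'll lift.

{"method": "arm_command", "body": {
  "motion": [
    {"tx": -0.02,"ty": 0.15,"tz": 0,"rx": 0,"ry": 0,"rz": 0,"grip": 1},
    {"tx": -0.02,"ty": 0.15,"tz": 0.15,"rx": 0,"ry": 0,"rz": 0,"grip": 1},
    {"tx": -0.02,"ty": 0.18,"tz": 0.28,"rx": 0,"ry": 0,"rz": 0,"grip": 1},
    {"tx": -0.03,"ty": 0.21,"tz": 0.42,"rx": 0,"ry": 0,"rz": 0,"grip": 1},
    {"tx": -0.04,"ty": 0.26,"tz": 0.55,"rx": 0,"ry": 0,"rz": 0,"grip": 1},
    {"tx": -0.05,"ty": 0.31,"tz": 0.67,"rx": 0,"ry": 0,"rz": 0,"grip": 1},
    {"tx": -0.06,"ty": 0.37,"tz": 0.78,"rx": 0,"ry": 0,"rz": 0,"grip": 1},
    {"tx": -0.08,"ty": 0.44,"tz": 0.89,"rx": 0,"ry": 0,"rz": 0,"grip": 1},
    {"tx": -0.09,"ty": 0.53,"tz": 0.97,"rx": 0,"ry": 0,"rz": 0,"grip": 1}
  ]
}}

```text
time: 6.72
tool_pos: [0.5081, -0.1283, 0.133]
tcp_rot: [-0.295, 0.587, 0.713, 0.246]
wrist_force: [-0.1, -1.0, -0.9]
width: 0.001
```

```bash
python3 - <<'E'
from h import *
import cv2
s=r.observe();print(s["tool_pos"],s["wrist_force"])
a=r.capture("wrist");b=r.capture("side")[160:360,200:460]
cv2.imwrite("pics/m3.png",np.hstack([cv2.resize(a,(400,300)),cv2.resize(b,(400,300))]))
E
```

```text
[ 0.50812259 -0.12831037  0.13304671] [-0.12975935 -0.98410906 -0.86037743]
```

View pics/m3.png

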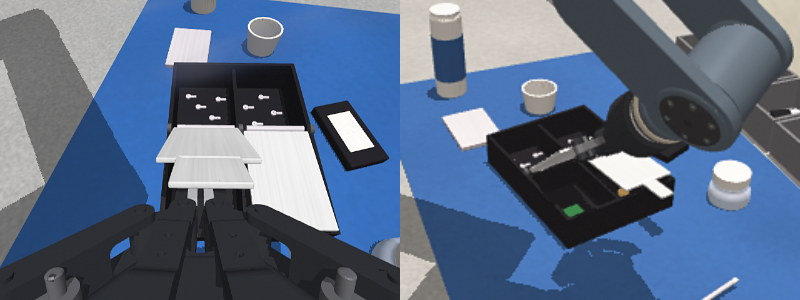

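The leaf is up at about 45°, resting on the fingertips, and the narrow leaf is still. I'll continue through upright.

{"method": "arm_command", "body": {
  "motion": [
    {"tx": -0.01,"ty": 0.06,"tz": 0.1,"rx": 0,"ry": 0,"rz": 0,"grip": 1},
    {"tx": -0.03,"ty": 0.14,"tz": 0.15,"rx": 0,"ry": 0,"rz": 0,"grip": 1},
    {"tx": -0.04,"ty": 0.23,"tz": 0.2,"rx": 0,"ry": 0,"rz": 0,"grip": 1},
    {"tx": -0.06,"ty": 0.33,"tz": 0.24,"rx": 0,"ry": 0,"rz": 0,"grip": 1},
    {"tx": -0.08,"ty": 0.43,"tz": 0.27,"rx": 0,"ry": 0,"rz": 0,"grip": 1},
    {"tx": -0.1,"ty": 0.53,"tz": 0.29,"rx": 0,"ry": 0,"rz": 0,"grip": 1},
    {"tx": -0.12,"ty": 0.64,"tz": 0.31,"rx": 0,"ry": 0,"rz": 0,"grip": 1},
    {"tx": -0.14,"ty": 0.75,"tz": 0.31,"rx": 0,"ry": 0,"rz": 0,"grip": 1},
    {"tx": -0.16,"ty": 0.85,"tz": 0.31,"rx": 0,"ry": 0,"rz": 0,"grip": 1},
    {"tx": -0.19,"ty": 1,"tz": 0.29,"rx": 0,"ry": 0,"rz": 0,"grip": 1},
    {"tx": -0.19,"ty": 1,"tz": 0.29,"rx": 0,"ry": 0,"rz": 0,"grip": 1}
  ]
}}

```text
time: 8.2
tool_pos: [0.4882, -0.0269, 0.1613]
tcp_rot: [-0.296, 0.586, 0.713, 0.246]
wrist_force: [-0.2, 0.4, -0.0]
width: -0.001
```

```bash
python3 - <<'E'
from h import *
import cv2
s=r.observe();print(s["tool_pos"],s["wrist_force"])
a=r.capture("wrist");b=r.capture("side")[140:340,200:460]
cv2.imwrite("pics/m4.png",np.hstack([cv2.resize(a,(400,300)),cv2.resize(b,(400,300))]))
E
```

```text
[ 0.48817529 -0.02690141  0.16125537] [-0.23805267  0.41321071 -0.01411076]
```

View pics/m4.png

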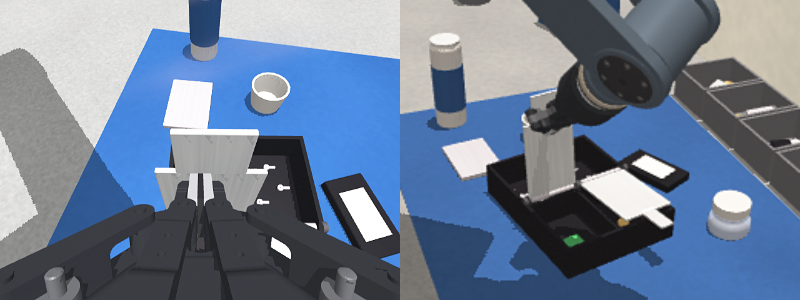

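The leaf is upright and slightly past, with the fingertips behind it. Next is the other half of the arc, down to flat.

{"method": "arm_command", "body": {
  "motion": [
    {"tx": -0.02,"ty": 0.12,"tz": -0.05,"rx": 0,"ry": 0,"rz": 0,"grip": 1},
    {"tx": -0.05,"ty": 0.24,"tz": -0.1,"rx": 0,"ry": 0,"rz": 0,"grip": 1},
    {"tx": -0.08,"ty": 0.4,"tz": -0.2,"rx": 0,"ry": 0,"rz": 0,"grip": 1},
    {"tx": -0.1,"ty": 0.5,"tz": -0.25,"rx": 0,"ry": 0,"rz": 0,"grip": 1},
    {"tx": -0.11,"ty": 0.58,"tz": -0.3,"rx": 0,"ry": 0,"rz": 0,"grip": 1},
    {"tx": -0.15,"ty": 0.76,"tz": -0.38,"rx": 0,"ry": 0,"rz": 0,"grip": 1},
    {"tx": -0.17,"ty": 0.91,"tz": -0.49,"rx": 0,"ry": 0,"rz": 0,"grip": 1},
    {"tx": -0.18,"ty": 0.96,"tz": -0.66,"rx": 0,"ry": 0,"rz": 0,"grip": 1},
    {"tx": -0.19,"ty": 0.99,"tz": -0.75,"rx": 0,"ry": 0,"rz": 0,"grip": 1},
    {"tx": -0.19,"ty": 0.99,"tz": -0.84,"rx": 0,"ry": 0,"rz": 0,"grip": 1},
    {"tx": -0.19,"ty": 1,"tz": -0.92,"rx": 0,"ry": 0,"rz": 0,"grip": 1},
    {"tx": -0.19,"ty": 1,"tz": -0.96,"rx": 0,"ry": 0,"rz": 0,"grip": 1},
    {"tx": -0.19,"ty": 1,"tz": -1,"rx": 0,"ry": 0,"rz": 0,"grip": 1}
  ]
}}

```text
time: 9.93
tool_pos: [0.4704, 0.0712, 0.0611]
tcp_rot: [-0.295, 0.587, 0.713, 0.246]
wrist_force: [0.6, 0.6, 0.7]
width: 0.0
```

{"method": "arm_command", "body": {
  "motion": [
    {"tx": 0,"ty": 0,"tz": -0.03,"rx": 0,"ry": 0,"rz": 0,"grip": 1},
    {"tx": 0,"ty": 0,"tz": -0.03,"rx": 0,"ry": 0,"rz": 0,"grip": 1}
  ]
}}

```text
time: 10.18
tool_pos: [0.4704, 0.0713, 0.0605]
tcp_rot: [-0.296, 0.586, 0.712, 0.248]
wrist_force: [-0.2, -3.9, 13.5]
width: 0.0
```

```bash
python3 - <<'E'
from h import *
import cv2
s=r.observe();print(s["tool_pos"],s["wrist_force"])
a=r.capture("wrist");b=r.capture("side")[140:340,200:460]
cv2.imwrite("pics/m5.png",np.hstack([cv2.resize(a,(400,300)),cv2.resize(b,(400,300))]))
E
```

```text
[0.47041638 0.0712809  0.06046488] [-0.23432601 -3.86949785 13.49889732]
```

View pics/m5.png

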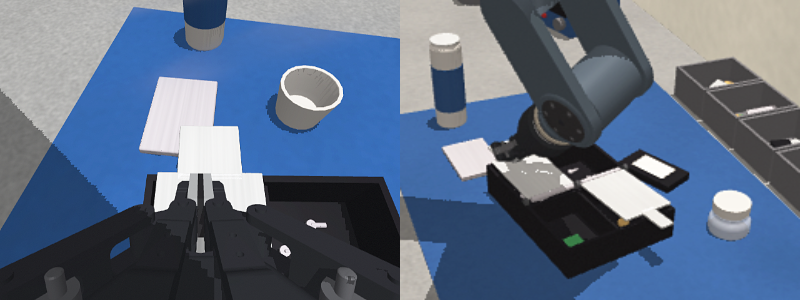

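The leaf is on the far side. The contact is rigid at 13.5 N and the tip height has stopped falling, which suggests the end stop. I'll press a touch more, then lift straight off and check.

{"method": "arm_command", "body": {
  "motion": [
    {"tx": 0,"ty": 0,"tz": -0.02,"rx": 0,"ry": 0,"rz": 0,"grip": 1},
    {"tx": 0,"ty": 0,"tz": -0.02,"rx": 0,"ry": 0,"rz": 0,"grip": 1},
    {"tx": 0,"ty": 0,"tz": -0.02,"rx": 0,"ry": 0,"rz": 0,"grip": 1}
  ]
}}

```text
time: 10.65
tool_pos: [0.4704, 0.0714, 0.0602]
tcp_rot: [-0.296, 0.586, 0.712, 0.249]
wrist_force: [-1.9, -7.7, 22.4]
width: 0.004
```

{"method": "arm_command", "body": {
  "motion": [
    {"tx": 0,"ty": 0,"tz": 0.1,"rx": 0,"ry": 0,"rz": 0,"grip": 1},
    {"tx": 0,"ty": 0,"tz": 0.5,"rx": 0,"ry": 0,"rz": 0,"grip": 1},
    {"tx": 0,"ty": -0.5,"tz": 1,"rx": 0,"ry": 0,"rz": 0,"grip": 1},
    {"tx": 0,"ty": -1,"tz": 1,"rx": 0,"ry": 0,"rz": 0,"grip": 1},
    {"tx": 0,"ty": -1,"tz": 1,"rx": 0,"ry": 0,"rz": 0,"grip": 1}
  ]
}}

```text
time: 11.28
tool_pos: [0.4724, -0.0329, 0.1566]
tcp_rot: [-0.291, 0.588, 0.713, 0.247]
wrist_force: [0.5, 1.1, -0.2]
width: 0.003
```

{"method": "arm_command", "body": {
  "motion": [
    {"tx": 0,"ty": -1,"tz": 1,"rx": 0,"ry": 0,"rz": 0,"grip": 1},
    {"tx": 0,"ty": -1,"tz": 1,"rx": 0,"ry": 0,"rz": 0,"grip": 1},
    {"tx": 0,"ty": -1,"tz": 1,"rx": 0,"ry": 0,"rz": 0,"grip": 1},
    {"tx": 0,"ty": -1,"tz": 1,"rx": 0,"ry": 0,"rz": 0,"grip": 1}
  ]
}}

```text
time: 11.78
tool_pos: [0.4701, -0.1281, 0.2561]
tcp_rot: [-0.295, 0.587, 0.713, 0.246]
wrist_force: [0.0, -0.1, -0.4]
width: 0.0
```

```bash
python3 - <<'E'
from h import *
import cv2
s=r.observe();print(s["time"],s["tool_pos"],s["wrist_force"])
a=r.capture("wrist");c=wcam(s);t=r.capture("top");cv2.imwrite("pics/t9.png",t)
for phi,col in((3.1416,(0,255,0)),(3.0,(0,0,255))):
    L=[leaf(x,q,phi,-.002) for x,q in((-.017,.155),(-.063,.155),(-.063,.115),(-.017,.115))]
    cv2.polylines(a,[proj(c,tray(L)).astype(int)],True,col,1)
cv2.imwrite("pics/m6.png",np.hstack([cv2.resize(a[:300,150:450],(400,400)),cv2.resize(t[130:340,170:530],(400,400))]))
E
```

```text
11.775 [ 0.47006775 -0.12805676  0.25606514] [ 0.00866952 -0.05912414 -0.3551195 ]
```

View pics/m6.png

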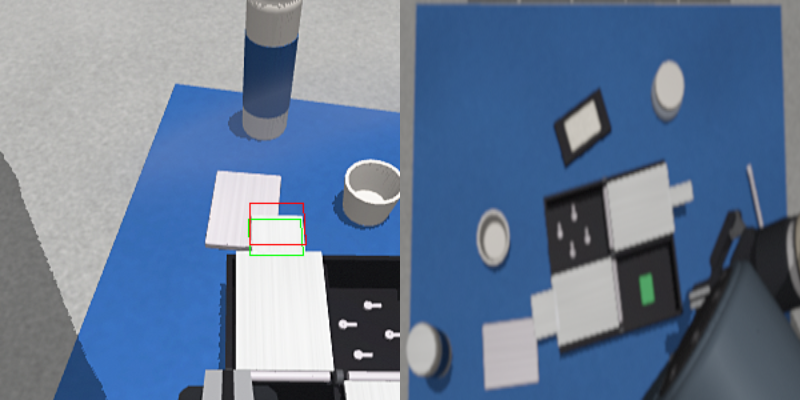

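The tab outline matches the flat prediction: 4 px off at both ends, which is a shift and not a tilt. The uncovered bay shows its green part, the narrow leaf hasn't moved, and the robot is clear. Handing in.

```bash
python3 -c "
from rig import r
print(r.close_job())"
```

```text
the job is handed in; nothing more can be done
None
```

I pushed the wide-tabbed leaf up and over the spine and pressed it flat on the tray's +y half, then handed the job in at about 12 s. I kept the fingers shut and tilted 45°. They pushed from under the tab and never took it between them.

**Final checks:**
- **Leaf flat:** the last press met a rigid stop at about 22 N, with the tip height no longer falling. In the last wrist picture the tab sits within about 4 px of the flat prediction. I read that as a 2 mm tray offset. If it were all tilt, the joint would be about 3.11 rad, still above the 3.06 limit.
- **Narrow leaf:** it started slightly ajar, at about 0.10 rad, and looks unmoved on its own side.
- **Bench:** the bay is uncovered. The cup, drive, battery, jar and spray can look unmoved by eye, but the arm hid most of the screwdriver in the last top picture; nothing came near it.
- **Robot:** clear of everything, with the wrist force near zero.

**What disagreed:** my first tray estimate assumed both leaves lay flat, and it didn't match the close-up wrist view. A joint refit put the wide leaf at 0.175 rad at the start, and I used that for the push. The first set of move commands was refused as invalid, before anything moved; sending every field in each row fixed it.

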